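# Check a jar lid on the thread gauge

## Robot

A 7-joint arm with a two-finger parallel gripper is mounted at the origin on the work surface. World frame = base frame: x ahead of the robot, y to its left, z up, the work surface at z = 0. Lengths are in mm, angles in rad, forces in N, time in s.
With the tool pointing down it reaches from about 350 to 900 mm from the base axis. Payload 8.1 kg.
Tool frame: the origin (TCP) lies midway between the tips of the shut fingers; the grasp point (between the pads) lies 19 mm behind it; z points along the fingers, x is the direction in which the jaws open and shut, and the axes are right-handed (so a half turn about z gives the same grasp; the last joint's range is limited). The gripper opens to 92 mm and grips with 3 to 60 N. Pads are 19 mm wide; open, the fingers measure 130 mm over their backs; the gripper's body (75 mm by 190 mm) begins 47 mm behind the grasp point.
Start: joints at [-1.391, 0.434, 0.025, 1.573, -0.012, 1.134, -0.075], TCP at [174.431, 600.18, 226.742] pointing down, gripper open.
Joint ranges: [-2.62, 2.62], [-0.44, 2.09], [-1.27, 1.32], [0.08, 2.57], [-1.32, 4.46], [0.12, 2], [-2.74, 2.74]. Speed limits (rad/s): [2.22, 2.22, 3.01, 3.01, 3.14, 3.14, 3.14].

## Interface

Orientations are given as a unit quaternion [x, y, z, w].
In Python, from station import arm gives the robot as it stands. Calls block until the motion is done:
- arm.movep(position, orientation): joint-space move of the TCP to a pose.
- arm.move_straight(position, attitude=None, max_speed=150, force_limit=None): straight line of the TCP; attitude=None keeps the orientation; max_speed is the mean speed in mm/s. With force_limit (N) it stops when the force on the tool has changed by that much, and returns True; else False.
- arm.move_joints(angles): joint-space move.
- arm.gripper_to(opening, f_grip=None): finger opening in mm; f_grip is the grip in N (None keeps the last); returns when the fingers have stopped.
- arm.dwell(seconds).
- arm.solve_ik(position, orientation): joint angles nearest the present ones, or None.
- arm.get_obs(): the state.
- arm.camera(name): name is "side" or "top"; returns the picture (384x512x3 uint8, blue, green, red); there is no depth.
- arm.camera_params(name): a dict with "intrinsics" (3x3 intrinsics, pixels), "origin" and "orientation" of the camera in the world. Camera axes: x right, y down, z forward; pixel columns grow to the right and rows downward; lengths in mm; the calibration is good to about 2 mm. A picture is of the moment at which its call begins. camera_params takes no time and is no camera call.
A pose or a line that the arm cannot do raises arm.IKError and nothing moves.
- arm.hand_in(): hands the job in, once; it reports no verdict.
The state is a dict: "time_s": time; "joint_positions": joint angles; "qd": joint speeds; "joint_efforts": joint torques, N m; "ee_pos": TCP position; "orientation": TCP orientation; "force": force on the tool from outside, world axes, zero at the start; "torque": the same for the moment, N m; "gripper_width": finger opening in mm.
Only numpy, scipy, OpenCV 4.12 (cv2) and the standard library are available. Lean on these libraries where they do the work, as an engineer would, in place of code of your own. Each camera call takes 0.05 s, during which the arm holds its last target. There are 200 camera calls.

## Task

Washed specimen-jar lids must be checked before they are used again, because a lid that does not screw right down leaks. Take the loose yellow lid from the mat and screw it clockwise onto the steel thread gauge, finger-tight and without forcing it, until its rim sits fully home on the gauge's shoulder or it binds and will turn no further. Then unscrew it and lay it top up in the blue tub if it went fully home, or in the white tub if it stopped short of the shoulder, leaving everything else on the bench where it is.

Things in the scene. Friction and masses are not known exactly. Their poses are not given: they have to be found in the camera images.
- lid_centre (a point): Centre (half-way up) of the loose yellow plastic screw lid: round, 60 mm across, 26 mm high, 40 to 60 g, lying top up on the black mat, opening down. z is its axis, up. Rim 13 mm below this point. A sealing liner lies loose under the roof; in a faulty lid it is too thick and stops the lid about 3 mm short of home. This cannot be seen, only found out on the gauge.
- lid: The same lid; origin at the centre of its rim (underside). Opening 51 mm across. Inside, 3.5 mm above the rim, three thread lugs 3 mm thick point inwards (tips 20.5 mm from the axis): one on the lid's own +x axis, the others 120 degrees either side. They cannot be seen from outside. Finger-tight means a turning moment of up to about 0.3 N m and a push of a few newtons; more strains the plastic thread.
- gauge: Steel thread gauge bolted to the bench: a jar neck on a pedestal. Origin at the centre of its underside, z up. Base plate 110 x 110 x 12 mm, pedestal 42 mm across, round shoulder 59 mm across with its top face 50 mm above the origin, above it the neck, 41 mm across, up to 68 mm, with a three-start right-hand thread 47.4 mm across.
- gauge_top (a point): Centre of the top of the gauge's neck, 68 mm above the bench; axes as the gauge. The thread ridges, 2.8 mm thick, start 3.4 mm below this: one on +x, the others 120 degrees either side. Clockwise from above sends a lid down 21 mm per full turn. A lid set on the neck rides on the ridges; turned clockwise its lugs pass under the next starts and the thread holds it, with 1.2 mm of axial play.
- gauge_shoulder (a point): Centre of the shoulder's top face, 50 mm above the bench: a lid that is fully home has its rim on it (lid centre 13 mm above this point), a faulty lid stops about 3 mm higher. From the lugs passing under the starts it is 125 to 135 degrees of turn to home.
- blue_tub: Blue open tub for good lids, fixed, 200 mm (its x) by 150 mm (its y), 55 mm high, walls and floor 4 mm thick. Origin at the centre of its underside.
- white_tub: White open tub for rejected lids, same shape and size as the blue one. The two may have changed sides. Origin at the centre of its underside.
- jar_a: Closed clear specimen jar with a yellow lid, 66 mm across and 85 mm high: a bystander, to be left alone. Origin at the middle of its underside.
- jar_b: Closed clear specimen jar with a paper label and a yellow lid, 66 mm across and 85 mm high: a bystander, to be left alone. Origin at the middle of its underside.
- petri: Closed petri dish, 90 mm across, 14 mm high: a bystander, to be left alone. Origin at the middle of its underside.
- forceps: Steel forceps lying flat, 130 mm long: a bystander, to be left alone. Origin at the middle of its underside.
- marker: White marker pen lying flat, 140 mm long: a bystander, to be left alone. Origin at the middle of its underside.
There are look-alikes about, which are no part of the job. Several things look just like the lid: the one meant starts farthest from the robot's base.

How it is judged:
By the outcome, as a careful person would: the job done as asked, in the order asked, and still so for the second after the job is handed in, with the robot touching nothing.
It also fails if it takes over 64 s, if anything falls off the work surface, if the arm or the gripper's body presses on something with over 40 N, if the wrist force passes 120 N, or if a joint passes its speed limit or range.

## Working session

There is one attempt and no reset: what is moved stays moved. The work goes in short steps, each a Python script; the robot and the scene stay as the last script left them, time stands still between calls to the robot, and variables do not carry over. Pictures are saved under pics/ and viewed, about 8 in all and at most 12, crops included, and the job is handed in when it is done.

```bash
ls; mkdir -p pics
python3 - <<'E'
from station import arm
import cv2,numpy as np
np.set_printoptions(precision=3,suppress=True)
for n in("top","side"):
    cv2.imwrite(f"pics/{n}0.png",cv2.resize(arm.camera(n),(768,576),interpolation=cv2.INTER_CUBIC))
    p=arm.camera_params(n);print(n,p)
o=arm.get_obs();print(o)
E
```

```text
pics
top {'intrinsics': array([[419.884,   0.   , 259.638],
       [  0.   , 419.884, 194.321],
       [  0.   ,   0.   ,   1.   ]]), 'origin': array([ 332.057,  -16.37 , 1129.23 ]), 'orientation': array([ 0.711, -0.7  ,  0.05 , -0.055])}
side {'intrinsics': array([[466.989,   0.   , 252.462],
       [  0.   , 466.989, 192.487],
       [  0.   ,   0.   ,   1.   ]]), 'origin': array([ -20.388, -529.812,  966.789]), 'orientation': array([ 0.871, -0.36 ,  0.125, -0.31 ])}
{'time_s': 0.1, 'joint_positions': array([-1.391,  0.435,  0.025,  1.574, -0.012,  1.134, -0.075]), 'qd': array([ 0.002, -0.002,  0.001, -0.002,  0.001, -0.   , -0.001]), 'joint_efforts': array([  0.003, -66.912,   0.988, -31.515,  -0.061,   0.037,   0.   ]), 'ee_pos': array([174.346, 599.722, 226.001]), 'orientation': array([ 0.8  ,  0.6  , -0.001,  0.001]), 'force': array([-0.252,  0.091, -0.17 ]), 'torque': array([ 0.041,  0.039, -0.032]), 'gripper_width': 91.58498110922199}
```

View pics/top0.png

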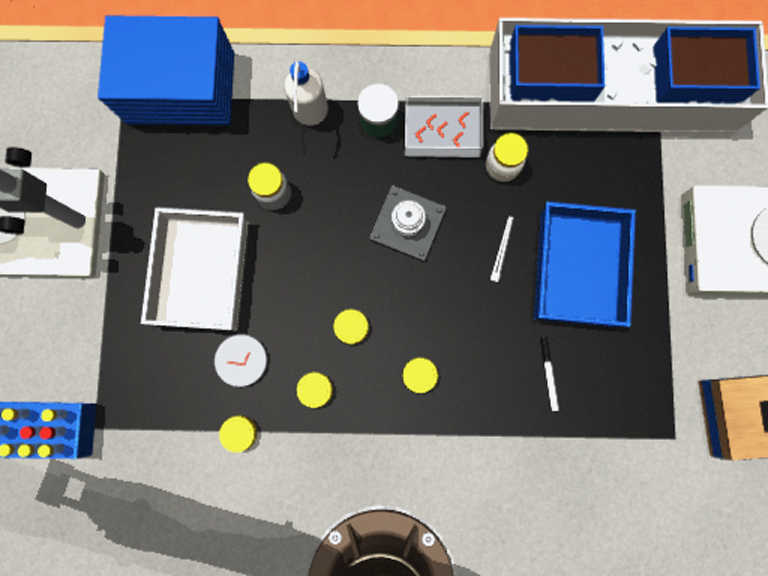

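View pics/side0.png

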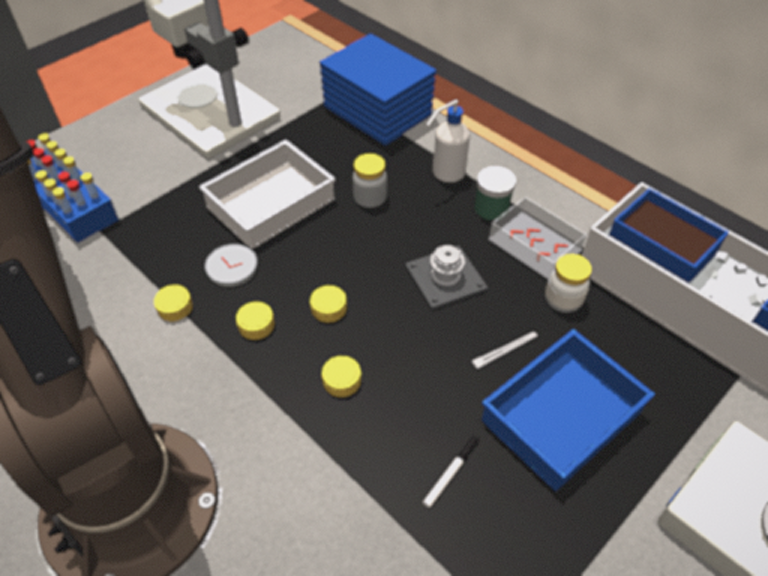

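Top view (768-scale px): look-alike lids at (351,327), (420,375), (314,390), (238,434); the gauge is at (408,217), the white tub is left and the blue tub is right. I'll measure which lid is farthest from the base.

```bash
cat > h.py <<'E'
import cv2,numpy as np
from scipy.spatial.transform import Rotation as R
from station import arm
np.set_printoptions(precision=2,suppress=True)
def ray(n,uv,z):
    p=arm.camera_params(n);d=R.from_quat(p["orientation"]).as_matrix()@np.linalg.solve(p["intrinsics"],[uv[0],uv[1],1.])
    o=np.array(p["origin"]);return o+d*(z-o[2])/d[2]
def proj(n,P):
    p=arm.camera_params(n);c=R.from_quat(p["orientation"]).as_matrix().T@(np.array(P)-p["origin"]);q=p["intrinsics"]@c;return q[:2]/q[2]
def blobs(im,lo,hi,amin):
    m=cv2.inRange(cv2.cvtColor(im,cv2.COLOR_BGR2HSV),lo,hi)
    k,_,s,c=cv2.connectedComponentsWithStats(m)
    return [(c[i],s[i]) for i in range(1,k) if s[i][4]>amin]
E
python3 - <<'E'
from h import *
for n in("top","side"):
    im=arm.camera(n);cv2.imwrite(f"pics/{n}_raw.png",im)
    print(n)
    for c,s in blobs(im,(22,120,90),(38,255,255),150):
        P=ray(n,c,20);print("Y",c,s,P[:2],np.hypot(*P[:2]))
    for c,s in blobs(im,(100,120,60),(125,255,255),1500):print("B",c,s,ray(n,c,4)[:2])
im=cv2.imread("pics/top_raw.png")
# contours
g=cv2.cvtColor(im,cv2.COLOR_BGR2GRAY)
m=cv2.inRange(g,45,255)
k,l,s,c=cv2.connectedComponentsWithStats(m)
for i in range(1,k):
    if s[i][4]>600 and s[i][4]<20000:
        ct=max(cv2.findContours((l==i).astype(np.uint8),0,2)[0],key=cv2.contourArea);r=cv2.minAreaRect(ct);b=cv2.boxPoints(r)
        print("obj",c[i],s[i],[ray("top",q,12)[:2] for q in b])
a=cv2.resize(im[190:310,140:300],(640,480),interpolation=3);b=cv2.resize(im[115:185,235:315],None,fx=6,fy=6,interpolation=3)
cv2.imwrite("pics/crop1.png",a);
c=cv2.imread("pics/side_raw.png")[150:215,265:330];b2=cv2.resize(c,(480,480),interpolation=3)
b=cv2.resize(b,(480,420))
cv2.imwrite("pics/crop2.png",np.vstack([cv2.resize(a,(600,300)),np.hstack([cv2.resize(b,(320,280)),cv2.resize(b2,(280,280))])]))
E
```

```text
top
Y [340.18  99.31] [329  88  23  23 409] [ 766.03 -225.31] 798.4778173774387
Y [176.24 119.08] [165 108  24  23 415] [702.9  225.25] 738.1095880910526
Y [233.46 217.28] [222 206  24  24 439] [434.85  61.15] 439.1285098737044
Y [279.68 249.71] [268 238  24  24 451] [351.57 -62.1 ] 357.01364355282516
Y [209.08 259.46] [198 248  24  24 453] [323.36 122.03] 345.6221315324675
Y [157.86 288.72] [146 277  25  24 469] [246.41 252.14] 352.5495750404918
B [110.48  46.17] [  65   11   91   72 5940] [922.58 427.34]
B [469.05  45.25] [ 436   18   71   50 1603] [ 938.78 -597.42]
B [390.14 175.8 ] [ 356  134   68   84 5062] [ 556.21 -361.56]
side
Y [245.8  109.25] [235 102  22  16 277] [735.51 266.35] 782.2520061287329
Y [382.09 178.46] [371 170  23  18 339] [ 797.67 -191.58] 820.3514392259482
Y [114.63 199.24] [103 189  25  22 393] [251.01 255.9 ] 358.4557566088251
Y [218.32 199.9 ] [206 190  25  22 425] [439.19  64.31] 443.8732169980146
Y [169.28 211.19] [157 201  26  24 442] [326.91 125.29] 350.09319905607737
Y [227.   248.52] [214 237  27  25 521] [354.74 -59.62] 359.7202865233287
B [251.6   58.07] [ 214   22   77   74 3794] [949.4  457.02]
B [376.08 271.05] [ 321  219  116  108 6730] [ 565.14 -343.1 ]
obj [337.65 104.14] [323  88  30  33 724] [array([ 726.36, -166.68]), array([ 815.49, -209.57]), array([ 782.94, -272.66]), array([ 694.55, -229.28])]
obj [389.04 177.33] [ 359  134   66   84 4140] [array([ 451.62, -271.02]), array([ 672.14, -289.35]), array([ 663.13, -458.68]), array([ 443.36, -435.65])]
```

View pics/crop2.png

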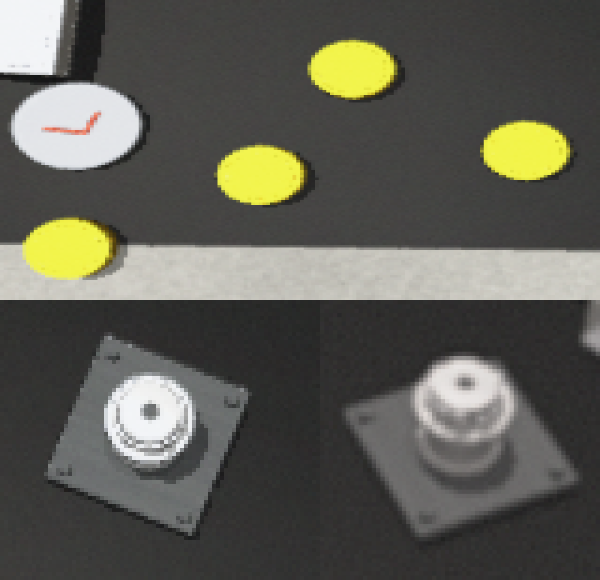

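The lid meant is the one at top px (351,327), about 440 mm out. The other three lie 345–357 mm from the base, one of them half off the mat, and the crop confirms it is a plain loose lid on the mat. Next I'll locate the gauge and check the IK yaw ranges.

Run:
```python
from h import *
T=lambda u,v:(235+u/320*80-.5,115+(v-300)/280*70-.5)
S=lambda u,v:(265+(u-320)/280*65-.5,150+(v-300)/280*65-.5)
print("hole",ray("top",T(150,411),68),ray("side",S(465,383),68))
tc=[ray("top",T(*q),12)[:2] for q in[(108,337),(247,388),(193,533),(48,478)]]
sc=[ray("side",S(*q),12)[:2] for q in[(346,408),(578,480),(423,538)]]
print("plate",np.array(tc),np.mean(tc,0),[np.linalg.norm(tc[i]-tc[i-1]) for i in range(4)],"side",np.array(sc),(sc[0]+sc[1])/2)
im=cv2.imread("pics/top_raw.png")
m=cv2.inRange(cv2.cvtColor(im,cv2.COLOR_BGR2GRAY),150,255)[125:165,255:295]
k,_,s,c=cv2.connectedComponentsWithStats(m);print("bright",[(c[i]+[255,125],s[i]) for i in range(1,k) if s[i][4]>20])
def q(yaw): return (R.from_euler('z',yaw,degrees=True)*R.from_quat([1,0,0,0])).as_quat()
for name,P in(("lid",(435.5,61,30)),("gauge",(600,-5,75)),("gaugehi",(600,-5,170))):
    for y in range(-180,360,30):
        s=arm.solve_ik(P,q(y))
        print(name,y,None if s is None else s)
im=cv2.imread("pics/top_raw.png")
for n,lo,hi in(("white",(0,0,170),(180,40,255)),):
    for c,s in blobs(im,lo,hi,2500):print(n,c,s,ray("top",c,4)[:2])
```

```text
hole [627.78 -37.6   68.  ] [630.65 -35.99  68.  ]
plate [[ 695.55   -9.14]
 [ 660.62 -105.09]
 [ 558.67  -68.86]
 [ 595.36   30.19]] [627.55 -38.22] [np.float64(107.62992826304024), np.float64(102.11300215086098), np.float64(108.1959693490713), np.float64(105.62587374009983)] side [[ 602.33   33.82]
 [ 660.27 -107.34]
 [ 560.12  -70.44]] [631.3  -36.76]
bright [(array([271.69, 143.91]), array([  6,   8,  23,  23, 370], dtype=int32))]
lid -180 [ 0.52  0.69 -1.07  2.16  0.87  0.82  2.02]
lid -150 [-1.03  0.74  1.14  2.27 -1.    0.81 -1.8 ]
lid -120 [-1.03  0.74  1.14  2.27 -1.    0.81 -1.27]
lid -90 [-0.74  0.5   0.64  2.25 -0.59  0.55 -1.21]
lid -60 [-0.65  0.48  0.52  2.25 -0.47  0.52 -0.81]
lid -30 [-0.62  0.47  0.47  2.24 -0.43  0.51 -0.34]
lid 0 [-0.57  0.46  0.41  2.24 -0.37  0.5   0.12]
lid 30 [-0.52  0.45  0.34  2.24 -0.31  0.5   0.59]
lid 60 [-0.47  0.44  0.27  2.23 -0.25  0.49  1.04]
lid 90 [-0.41  0.44  0.2   2.23 -0.18  0.49  1.49]
lid 120 [-0.36  0.44  0.12  2.22 -0.11  0.49  1.95]
lid 150 [-0.26  0.44 -0.    2.22  0.    0.49  2.36]
lid 180 [ 0.52  0.69 -1.07  2.16  0.87 
[... 2010 characters left out ...]
9  1.16 -2.03]
gaugehi 240 [-0.78  0.69  1.15  1.76 -0.69  1.16 -1.51]
gaugehi 270 [-0.66  0.56  0.87  1.76 -0.49  1.06 -1.18]
gaugehi 300 [-0.63  0.55  0.83  1.75 -0.46  1.05 -0.69]
gaugehi 330 [-0.6   0.53  0.77  1.75 -0.42  1.03 -0.2 ]
white [416.46  45.72] [ 333   12  179   60 2644] [ 935.38 -447.71]
white [36.94 99.03] [   0   28   80  156 9143] [761.27 623.78]
white [245.81  48.93] [ 154   29  173   52 5841] [919.22  39.2 ]
white [361.32 290.25] [   37    73   475   311 41447] [ 250.12 -277.27]
white [130.7  180.92] [  94  139   68   81 3891] [531.36 345.12]
white [ 33.42 225.67] [   0  181   71   88 5573] [405.3  599.56]
white [ 45.07 357.39] [   0  306  164   78 5106] [ 67.97 537.09]
```

```bash
cat >> h.py <<'E'
def q(yaw): return (R.from_euler('z',yaw,degrees=True)*R.from_quat([1,0,0,0])).as_quat()
def st(tag=""):
    o=arm.get_obs();print(tag,"t%.2f"%o["time_s"],"p",o["ee_pos"],"f",o["force"],"tq",o["torque"],"w%.1f"%o["gripper_width"],"j7 %.2f"%o["joint_positions"][6]);return o
E
python3 - <<'E'
from h import *
L=np.array([436,62.])
arm.movep([*L,90],q(60));st("above")
h=arm.move_straight([*L,4],max_speed=80,force_limit=6);st(f"down {h}")
arm.gripper_to(50,5);st("g1")
arm.gripper_to(75);
arm.move_straight([*L,4.5],q(150));st("turned")
arm.gripper_to(50,20);st("g2")
arm.move_straight([*L,60],max_speed=100);st("lift")
cv2.imwrite("pics/s1.png",cv2.resize(arm.camera("side")[140:260,150:310],(800,600)))
E
```

```text
above t2.40 p [436.34  62.98  90.11] f [-0.08 -0.26  0.14] tq [-0.01 -0.    0.01] w91.6 j7 1.02
down False t3.62 p [436.29  62.06   4.36] f [ 0.12 -0.05 -0.  ] tq [-0.02 -0.02 -0.05] w92.0 j7 1.12
g1 t4.23 p [436.04  62.04   4.06] f [-0.3   0.5   1.19] tq [0.01 0.09 0.03] w59.6 j7 1.12
turned t6.46 p [436.    62.03   4.51] f [-0.33 -0.06 -0.07] tq [0.03 0.1  0.  ] w74.9 j7 2.20
g2 t6.87 p [436.01  62.02   4.52] f [ 0.57 -0.34  0.41] tq [ 0.05  0.08 -0.02] w59.7 j7 2.20
lift t7.58 p [435.78  61.87  59.73] f [ 0.39  0.7  -0.78] tq [0.12 0.12 0.08] w59.8 j7 2.23
```

View pics/s1.png

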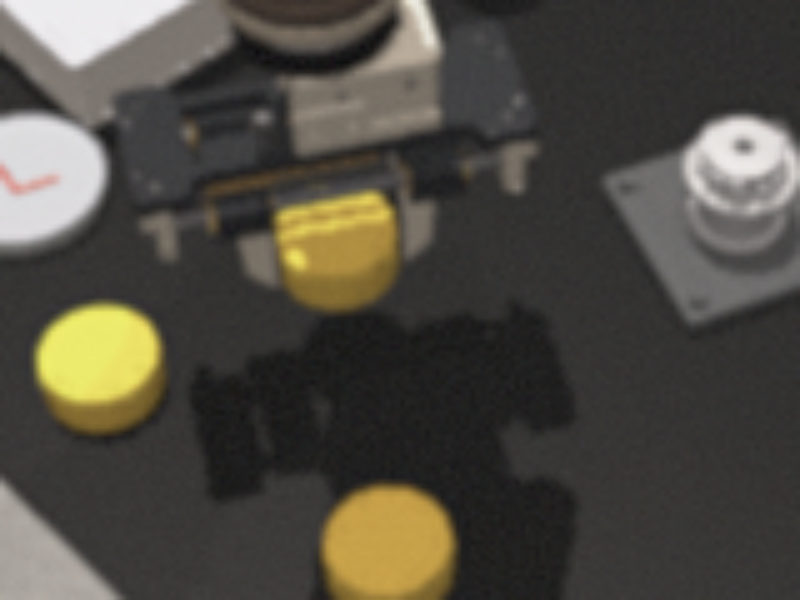

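Lid held and upright in the jaws, at about (335,250) in the crop, with the rim 4.5 mm below the TCP. I'll hover over the gauge and take one close look to correct the alignment.

Run:
```python
from h import *
G=np.array([629,-37.])
arm.move_straight([436,62,110],max_speed=150)
arm.move_straight([*G,110],q(150),max_speed=200);arm.move_straight([*G,79],max_speed=100)
o=st("hover")
for n in("side","top"):
    im=arm.camera(n);cv2.imwrite(f"pics/{n}_h.png",im)
    y=[(c,s) for c,s in blobs(im,(18,120,60),(38,255,255),60)]
    for c,s in y:
        if abs(s[0]+s[2]/2-proj(n,[*G,85])[0])<25 and abs(s[1]+s[3]/2-proj(n,[*G,85])[1])<25: print(n,c,s)
    t=np.linspace(0,2*np.pi,200);e=o["ee_pos"]
    for z in(e[2]-4.5,e[2]+21.5):
        P=np.array([proj(n,[e[0]+30*np.cos(a),e[1]+30*np.sin(a),z]) for a in t]);print(n,"model",P.min(0),P.max(0))
    u,v=proj(n,[*G,70]).astype(int)
    c=cv2.resize(im[v-30:v+30,u-40:u+40],(800,600),interpolation=3);cv2.imwrite(f"pics/{n}_hc.png",c);print("crop origin",u-40,v-30)
```

```text
hover t9.80 p [628.59 -36.78  78.85] f [ 0.61  0.44 -0.58] tq [ 0.09  0.1  -0.03] w59.3 j7 2.51
side [299.74 164.11] [289 153  23  23 416]
side model [286.36 159.17] [309.74 176.49]
side model [286.88 152.23] [310.66 169.63]
crop origin 258 138
top model [260.15 130.08] [283.34 152.57]
top model [260.11 127.02] [283.85 150.03]
crop origin 231 111
```

View pics/side_hc.png

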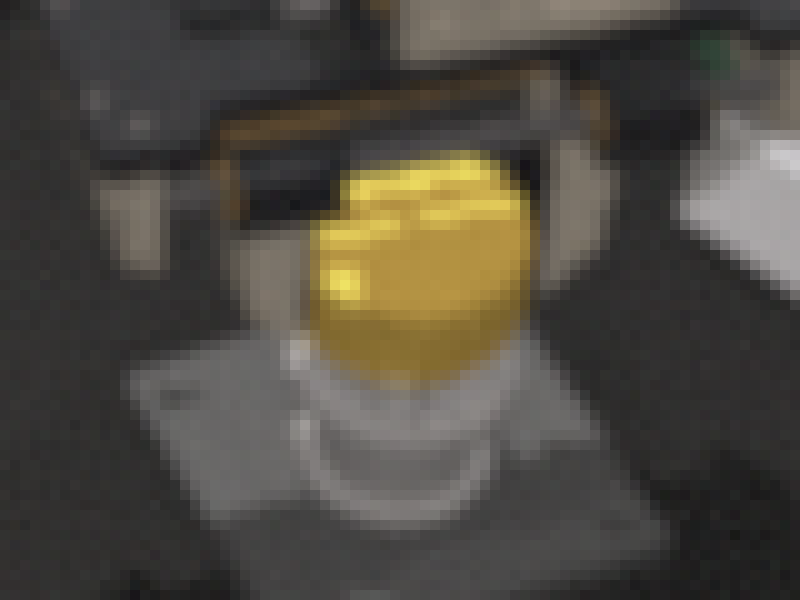

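Run:
```python
from h import *
t=np.linspace(0,2*np.pi,400)
def c(n,x,y,z,r):
    P=np.array([proj(n,[x+r*np.cos(a),y+r*np.sin(a),z]) for a in t]);print(P.min(0),P.max(0),"centre",proj(n,[x,y,z]))
c("side",629,-37,50,29.5);c("side",629,-37,21,21);c("side",629,-37,68,20.5)
p=proj("side",[629,-37,50]);print("d/dx",proj("side",[639,-37,50])-p,"d/dy",proj("side",[629,-27,50])-p)
im=cv2.imread("pics/side_raw.png");g=cv2.cvtColor(im,cv2.COLOR_BGR2GRAY);print(g[164:186:1,284:314])
h=cv2.cvtColor(cv2.imread("pics/side_h.png"),cv2.COLOR_BGR2HSV)[...,1];print(h[158:182,284:314])
```

```text
[286.24 165.57] [308.87 182.53] centre [297.54 173.92]
[288.88 175.19] [304.69 187.2 ] centre [296.78 181.13]
[290.08 163.46] [305.99 175.28] centre [298.03 169.31]
d/dx [ 2.54 -2.03] d/dy [-2.85 -2.02]
[[ 49  43  47  46  47  42  55  85 115 138 161 187 210 214 212 209 199 176
  146 120 102  90  79  57  48  45  44  47  49  46]
 [ 46  48  45  47  43  51  91 145 180 198 212 223 228 228 227 226 225 217
  202 186 156 126 103  79  53  42  44  42  44  45]
 [ 47  46  44  43  47  74 134 192 219 224 225 226 225 221 220 221 223 223
  223 217 199 173 150 112  73  47  44  47  43  43]
 [ 46  48  46  46  68 115 169 217 226 225 223 223 217 197 185 193 210 220
  223 222 221 214 189 144  91  60  44  45  44  45]
 [ 42  47  46  67 107 157 205 225 227 226 225 218 195 154 129 140 174 209
  221 221 222 219 196 159 112  80  53  45  44  46]
 [ 49  56  74 115 159 189 213 222 226 227 225 219 188 141 110 116 154 201
  220 221 221 214 195 180 148 101  65  50  43  45]
 [ 71  79 107 160 197 198 194 209 226 229 228 225 212 183 159 160 185 215
  221 221 220 213 198 206 184 130  86  57  45  42]
 [ 97 101 129 182 207 
[... 4154 characters left out ...]
 63  67  75  85  86  70
   51  32  19  12  10   8  10   6   7  10   5   5]
 [  2   2   5  10  11  10  11   9   8  10  10  15  23  26  30  32  22  20
   12   8   8   9   8  13  10   7   7  10   7   5]
 [  5   5   5  10   9   8  10  11   8   8   8   8   6  12   8   8   9  10
    8   8   7  13  11  12   9   7   7   2   7   7]
 [  7   5   7  11   8  10  11  10   8  11  10  14  12  10   8  10  10   8
   10  10  11  11  12  13   7  10   7   5   7   7]
 [  5   5   7   7  11  11  10   9   8  10   9   8  11  10  14  12  10  13
   11   9  10  12  11   7   8   7   7   7   7   5]
 [  7   7   7  11   9  10  13  10   9  11  10  10  10  11  10  12  14  10
   10  12   9  11  12   8   5   5   0   5   3   5]]
```

View pics/top_hc.png

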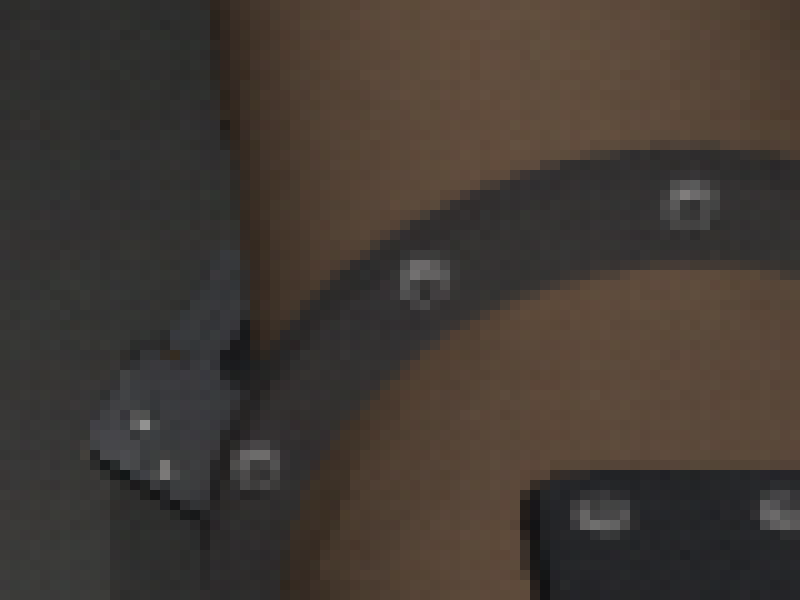

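The side view gives lid and gauge residuals that agree to within about 1 mm; the top view is blocked by the arm. I'll lower the lid gently onto the neck.

Run:
```python
from h import *
G=np.array([629,-37.])
o=st()
h=arm.move_straight([*G,60],max_speed=15,force_limit=3);st(f"contact {h}")
arm.dwell(.2);st()
```

```text
t9.90 p [629.36 -36.84  79.62] f [-0.53 -0.29  0.13] tq [ 0.07  0.04 -0.02] w59.9 j7 2.51
contact True t10.93 p [628.94 -37.04  61.92] f [-0.64  0.88  5.19] tq [0.11 0.17 0.01] w59.8 j7 2.50
 t11.13 p [628.93 -37.01  61.95] f [-0.51 -0.3   4.58] tq [0.11 0.17 0.02] w59.5 j7 2.50
```

Contact came with the rim at z≈57.4, low enough that the lugs are in the thread region and not on the neck top. Now I'll turn clockwise in small steps, following the helix with force feedback.

```bash
cat >> h.py <<'E'
def turn(y,z,dy,n,fz0=3.,tmax=.22,G=(629,-37),every=3):
    """turn n steps of dy deg (neg = clockwise), z following the helix, trimmed by the axial force"""
    tz0=0.;S=np.sign(dy)
    for i in range(n):
        o=arm.get_obs();f=o["force"][2];t=o["torque"][2]
        if i%every==0 or abs(t)>tmax: print("y%.0f z%.2f act%.2f f"%(y,z,o["ee_pos"][2]),o["force"],"tz %.3f t%.2f w%.1f j7 %.2f"%(t,o["time_s"],o["gripper_width"],o["joint_positions"][6]))
        if abs(t)>tmax or abs(f)>12: print("STOP");break
        y+=dy;z+=21*dy/360+np.clip(.06*(f-fz0),-.3,.3)
        arm.move_straight([*G,z],q(y),max_speed=30)
    st("end");print("Y,Z",y,z);return y,z
E
python3 - <<'E'
from h import *
turn(150,61.4,-4,8,every=1)
E
```

```text
y150 z61.40 act61.95 f [-0.51 -0.3   4.58] tz 0.018 t11.13 w59.5 j7 2.50
y146 z61.26 act61.80 f [0.14 0.34 5.25] tz -0.117 t11.38 w59.1 j7 2.45
y142 z61.16 act61.45 f [ 0.97 -1.17  5.21] tz -0.093 t11.63 w59.9 j7 2.39
y138 z61.06 act61.23 f [ 0.23 -0.33  5.  ] tz -0.088 t11.88 w59.4 j7 2.34
y134 z60.95 act61.07 f [-0.81 -0.53  5.9 ] tz -0.103 t12.13 w59.4 j7 2.28
y130 z60.89 act60.84 f [0.51 0.59 4.42] tz -0.112 t12.38 w59.2 j7 2.22
y126 z60.74 act60.63 f [0.46 0.75 4.11] tz -0.089 t12.63 w59.6 j7 2.17
y122 z60.57 act60.49 f [-0.36 -0.37  2.76] tz -0.009 t12.88 w59.6 j7 2.11
end t13.13 p [628.99 -36.89  60.28] f [ 0.71 -0.08  2.77] tq [ 0.1  -0.03 -0.09] w59.5 j7 2.05
Y,Z 118 60.32679056321155
```

Run:
```python
from h import *
y,z=turn(118,60.33,-4,10,every=2)
```

```text
y118 z60.33 act60.28 f [ 0.71 -0.08  2.77] tz -0.093 t13.13 w59.5 j7 2.05
y110 z59.79 act59.80 f [ 1.13 -0.15  2.56] tz -0.038 t13.63 w59.7 j7 1.94
y102 z59.25 act59.27 f [ 0.49 -0.2   3.34] tz 0.040 t14.13 w59.6 j7 1.83
y94 z58.78 act58.82 f [ 0.54 -1.23  3.11] tz -0.077 t14.63 w59.3 j7 1.72
y86 z58.35 act58.38 f [-0.07  0.6   3.46] tz -0.106 t15.13 w59.6 j7 1.60
end t15.63 p [628.95 -36.99  57.9 ] f [-1.24 -0.81  2.1 ] tq [-0.   -0.09 -0.04] w59.3 j7 1.49
Y,Z 78 57.9644967567547
```

Run:
```python
from h import *
y,z=turn(78,57.96,-2.5,12,every=1)
```

```text
y78 z57.96 act57.90 f [-1.24 -0.81  2.1 ] tz -0.038 t15.63 w59.3 j7 1.49
y76 z57.76 act57.77 f [-0.06 -0.07  3.56] tz -0.075 t15.88 w59.6 j7 1.46
y73 z57.65 act57.64 f [-0.11 -1.21  3.84] tz -0.079 t16.13 w59.4 j7 1.42
y70 z57.55 act57.58 f [-0.12 -0.13  3.67] tz -0.028 t16.38 w59.8 j7 1.39
y68 z57.45 act57.59 f [-1.28  0.59  3.93] tz -0.038 t16.63 w59.1 j7 1.35
y66 z57.36 act57.56 f [-0.86  0.05  5.09] tz 0.034 t16.88 w59.2 j7 1.32
y63 z57.34 act57.59 f [ 1.18 -1.2   6.21] tz -0.024 t17.13 w59.5 j7 1.28
y60 z57.38 act57.56 f [-0.36  0.5   5.15] tz -0.031 t17.38 w59.4 j7 1.25
y58 z57.37 act57.60 f [ 0.22 -0.67  5.54] tz -0.056 t17.63 w59.6 j7 1.21
y56 z57.37 act57.61 f [-0.92  0.51  5.23] tz -0.046 t17.88 w59.6 j7 1.18
y53 z57.36 act57.59 f [ 0.65 -0.5   5.44] tz -0.062 t18.13 w59.5 j7 1.14
y50 z57.36 act57.58 f [-0.93 -0.42  6.31] tz -0.074 t18.38 w59.4 j7 1.11
end t18.63 p [629.21 -36.96  57.58] f [ 0.55 -0.47  4.58] tq [-0.04  0.02 -0.05] w59.5 j7 1.07
Y,Z 48.0 57.41497490789251
```

Run:
```python
from h import *
y,z=turn(48,57.41+.13,-2,10,every=1,tmax=.25)
cv2.imwrite("pics/bind_raw.png",arm.camera("side"));u,v=proj("side",[629,-37,55]).astype(int)
cv2.imwrite("pics/bind.png",cv2.resize(cv2.imread("pics/bind_raw.png")[v-30:v+30,u-40:u+40],(800,600),interpolation=3))
```

```text
y48 z57.54 act57.58 f [ 0.55 -0.47  4.58] tz -0.051 t18.63 w59.5 j7 1.07
y46 z57.52 act57.57 f [0.65 0.38 4.41] tz -0.002 t18.88 w59.3 j7 1.05
y44 z57.49 act57.57 f [ 0.11 -1.17  5.76] tz -0.016 t19.13 w59.6 j7 1.02
y42 z57.54 act57.60 f [ 0.46 -0.01  4.43] tz 0.019 t19.38 w59.5 j7 0.99
y40 z57.50 act57.58 f [0.28 0.16 5.06] tz -0.049 t19.63 w59.9 j7 0.96
y38 z57.51 act57.56 f [ 0.31 -0.29  5.19] tz -0.099 t19.88 w59.4 j7 0.93
y36 z57.53 act57.58 f [ 0.05 -0.82  5.18] tz -0.052 t20.13 w59.4 j7 0.91
y34 z57.54 act57.57 f [ 0.32 -0.36  5.08] tz -0.123 t20.38 w59.2 j7 0.88
y32 z57.55 act57.58 f [0.41 0.72 5.7 ] tz -0.097 t20.63 w59.7 j7 0.85
y30 z57.59 act57.55 f [ 0.66 -0.44  4.55] tz -0.092 t20.88 w59.6 j7 0.82
end t21.13 p [629.   -36.92  57.56] f [ 1.32 -0.09  5.09] tq [-0.02 -0.09 -0.3 ] w59.5 j7 0.80
Y,Z 28 57.57003407185367
```

View pics/bind.png

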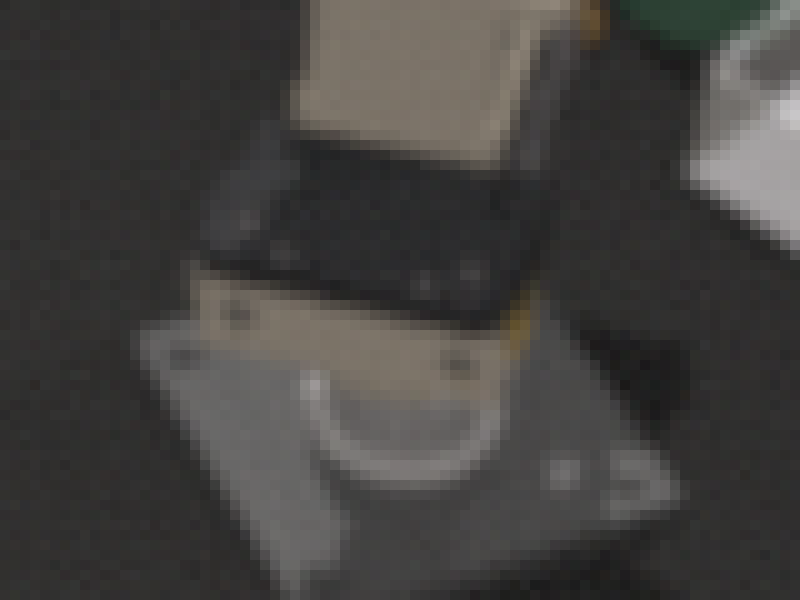

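The torque jumped to 0.30 N m with the rim about 3.1 mm above the shoulder, so it bound short. The fingers hide the rim, so I'll let go, lift briefly and check the gap.

Run:
```python
from h import *
G=[629,-37]
arm.gripper_to(80);arm.move_straight([*G,150],max_speed=150);st("up")
im=arm.camera("side");cv2.imwrite("pics/gap_raw.png",im)
u,v=proj("side",[*G,60]).astype(int)
cv2.imwrite("pics/gap.png",cv2.resize(im[v-24:v+24,u-32:u+32],(800,600),interpolation=3));print(u-32,v-24)
hh=cv2.cvtColor(im,cv2.COLOR_BGR2HSV);m=cv2.inRange(hh,(18,100,50),(38,255,255))[v-30:v+30,u-40:u+40]
ys,xs=np.nonzero(m);print("yellow x",xs.min()+u-40,xs.max()+u-40,"y",ys.min()+v-30,ys.max()+v-30)
t=np.linspace(0,2*np.pi,400)
for nm,z in(("top home",76),("top short",79),("rim home",50),("rim short",53)):
    P=np.array([proj("side",[G[0]+30*np.cos(a),G[1]+30*np.sin(a),z]) for a in t]);print(nm,P.min(0),P.max(0))
print("S col",hh[v-30:v+35,298,1]);print(v-30)
```

```text
up t22.52 p [628.47 -36.75 149.25] f [-0.45 -0.92 -0.85] tq [-0.03 -0.03  0.02] w79.9 j7 0.74
265 147
yellow x 286 311 y 158 181
top home [286.56 158.7 ] [309.96 176.02]
top short [286.62 157.91] [310.07 175.24]
rim home [286.05 165.43] [309.06 182.68]
rim short [286.1  164.66] [309.16 181.92]
S col [ 11  13  20  28  38  40  44  41  39  43  36  42  41  40  39  37  32  31
  73 126 155 161 158 159 159 153 153 160 159 157 158 159 158 162 160 160
 163 158 162 163 107  37  10   5  13   8  12  13   9   5   7  15   8   7
   7  10   6  12   7   4   4  11  13  15  15]
141
```

View pics/gap.png

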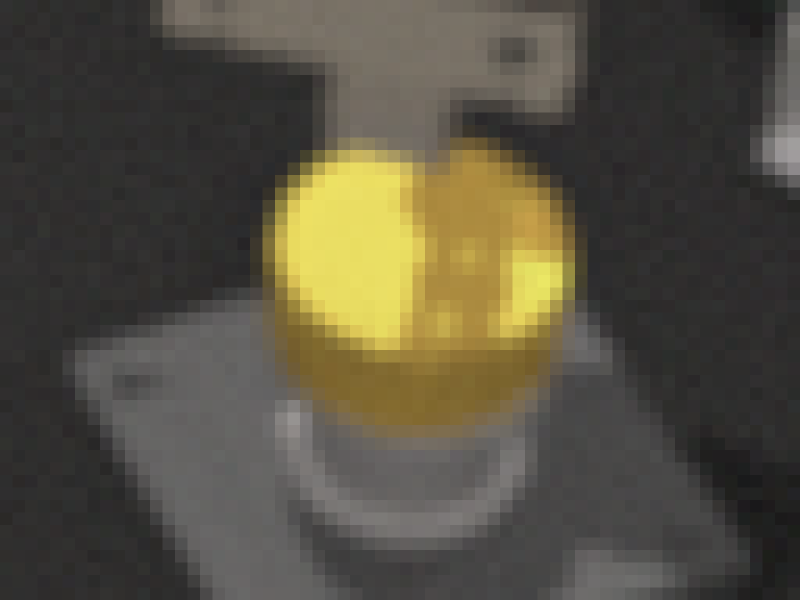

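The visible rim edge is at row 181.2. With the bias seen at hover, fully home would be about 182.2 and stopped short about 181.5, so this agrees with the force and height data: short by about 3 mm. I'll re-grip, confirm the bind with a small nudge, then unscrew.

Run:
```python
from h import *
G=[629,-37]
arm.move_straight([*G,57.6],q(28),max_speed=130,force_limit=8);arm.gripper_to(50,20);st("regrip")
y,z=turn(28,57.6,-2,4,every=1,tmax=.2)
y,z=turn(y,z,4,6,fz0=1,every=1,tmax=.45)
```

```text
regrip t23.90 p [629.12 -37.08  58.17] f [-2.3  -1.04  5.16] tq [-0.08  0.55  0.06] w59.7 j7 0.80
y28 z57.60 act58.17 f [-2.3  -1.04  5.16] tz 0.062 t23.90 w59.7 j7 0.80
y26 z57.61 act58.13 f [-1.78 -0.19  5.65] tz -0.267 t24.15 w59.3 j7 0.77
STOP
end t24.15 p [629.12 -36.92  58.13] f [-1.78 -0.19  5.65] tq [ 0.04  0.46 -0.27] w59.3 j7 0.77
Y,Z 26 57.61314783224413
y26 z57.61 act58.13 f [-1.78 -0.19  5.65] tz -0.267 t24.15 w59.3 j7 0.77
y30 z58.13 act58.18 f [-2.18  0.92  3.49] tz 0.260 t24.40 w59.6 j7 0.82
y34 z58.51 act58.22 f [-0.9  -0.89 -1.8 ] tz 0.170 t24.65 w59.6 j7 0.88
y38 z58.57 act58.28 f [-0.37  0.03 -2.45] tz 0.041 t24.90 w59.5 j7 0.93
y42 z58.60 act58.47 f [ 1.   -0.49 -5.32] tz 0.020 t25.15 w59.1 j7 0.99
y46 z58.53 act58.64 f [ 0.12  0.16 -2.97] tz 0.046 t25.40 w59.4 j7 1.04
end t25.65 p [629.2  -36.99  58.7 ] f [ 0.61  0.47 -1.55] tq [-0.09 -0.1  -0.03] w59.4 j7 1.10
Y,Z 50 58.52827575701369
```

Run:
```python
from h import *
G=[629,-37]
y,z=turn(50,58.53,4,26,fz0=0,every=4,tmax=.4)
h=arm.move_straight([*G,z+8],max_speed=40,force_limit=6);st(f"lift {h}")
```

```text
y50 z58.53 act58.70 f [ 0.61  0.47 -1.55] tz -0.026 t25.65 w59.4 j7 1.10
y66 z59.33 act59.36 f [-0.99 -0.36 -1.21] tz -0.003 t26.65 w59.4 j7 1.32
y82 z60.11 act60.11 f [-1.29 -0.3  -0.99] tz -0.002 t27.65 w59.5 j7 1.54
y98 z60.86 act60.87 f [ 0.08  0.13 -1.2 ] tz -0.010 t28.65 w59.7 j7 1.77
y114 z61.60 act61.58 f [ 0.05 -0.01 -1.33] tz -0.017 t29.65 w59.7 j7 1.99
y130 z62.50 act62.49 f [ 0.1   0.17 -0.02] tz -0.003 t30.65 w59.6 j7 2.22
y146 z63.39 act63.38 f [ 0.04  0.55 -0.09] tz -0.021 t31.65 w59.5 j7 2.45
end t32.15 p [628.98 -37.01  63.78] f [ 0.43 -0.   -0.5 ] tq [-0.01  0.07 -0.03] w59.4 j7 2.56
Y,Z 154 63.81240589525332
lift False t32.50 p [629.33 -36.96  72.32] f [-0.36  0.15 -0.92] tq [ 0.05  0.09 -0.01] w59.6 j7 2.56
```

Unscrewed and free. Next is the white tub.

Run:
```python
from h import *
c=[ray("top",np.array(p)/1.5,55)[:2] for p in[(155,209),(245,211),(240,331),(141,325)]]
W=np.mean(c,0);print(np.array(c),W,np.linalg.norm(c[0]-c[3]),np.linalg.norm(c[0]-c[1]))
assert abs(W[0]-530)<40 and abs(W[1]-340)<40
G=[629,-37]
arm.move_straight([*G,130],max_speed=150)
arm.movep([*W,130],q(150));st("over tub")
arm.move_straight([*W,40],max_speed=150)
h=arm.move_straight([*W,8],max_speed=30,force_limit=3);st(f"down {h}")
arm.gripper_to(76);arm.dwell(.2)
arm.move_straight([*W,130],max_speed=150);st("up")
arm.movep([420,100,280],q(100));st("away")
for n in("top","side"):
    im=arm.camera(n);cv2.imwrite(f"pics/{n}_end.png",im)
    for c,s in blobs(im,(22,120,90),(38,255,255),100):print(n,c,s,ray(n,c,24)[:2])
a=cv2.imread("pics/top_end.png");b=cv2.imread("pics/side_end.png")
cv2.imwrite("pics/end.png",np.hstack([cv2.resize(a,(400,300)),cv2.resize(b[60:240,60:300],(400,300))]))
```

```text
[[632.87 408.1 ]
 [631.54 249.06]
 [419.94 247.04]
 [427.57 417.55]] [527.98 330.44] 205.50954880336394 159.04411642000474
over tub t34.46 p [529.05 328.54 129.74] f [ 0.68 -1.06 -0.67] tq [ 0.04  0.05 -0.02] w59.7 j7 1.88
down True t36.16 p [527.72 330.23   9.16] f [-0.81 -0.16  5.77] tq [-0.01  0.11  0.05] w59.8 j7 1.84
up t37.84 p [527.46 330.01 129.08] f [-0.26  0.6   0.31] tq [0.07 0.04 0.02] w75.9 j7 1.88
away t38.98 p [420.28 100.95 279.44] f [ 0.62 -0.08  0.13] tq [ 0.04 -0.08 -0.02] w76.7 j7 1.39
top [340.17  99.31] [329  88  23  23 411] [ 764.47 -224.54]
top [176.1  118.62] [165 108  24  22 396] [702.88 224.84]
top [279.68 249.86] [268 238  24  24 441] [351.12 -61.95]
side [36.72 99.03] [ 25  89  24  21 133] [306.05 759.73]
side [245.78 109.21] [235 102  22  16 277] [732.4  263.14]
side [179.6  131.15] [171 124  19  16 233] [528.93 331.01]
side [382.08 178.45] [371 170  23  18 339] [ 794.21 -192.99]
side [114.71 199.18] [103 189  25  21 395] [250.14 252.6 ]
side [169.19 210.99] [157 201  26  22 437] [325.67 123.18]
```

View pics/end.png

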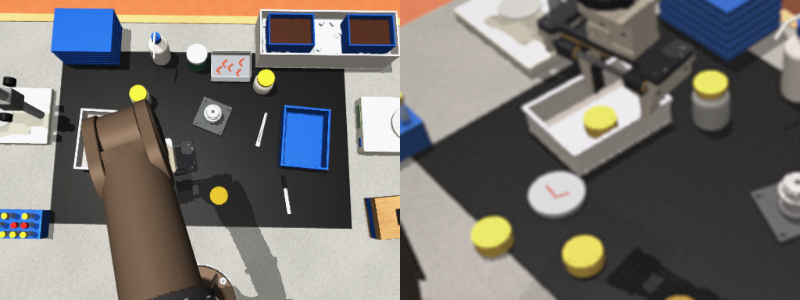

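The end view shows the lid lying top up on the white tub's floor, side px (180,131), which works out at about (529,331). The other lids and jars are where they started, and the arm is clear.

```bash
python3 -c "
from station import arm
arm.hand_in();print(arm.get_obs()['time_s'])"
```

```text
the job is handed in; nothing more can be done
the job is handed in; nothing more can be done
```

The lid is faulty: it bound about 3 mm short of the shoulder, so I unscrewed it and laid it top up in the white tub. I handed the job in at about 39 s of the 64 s allowed.

- **Which lid:** I took the yellow lid about 440 mm from the base. The other three look-alikes were 345–357 mm out.
- **Gauge test:** I screwed the lid clockwise with a push of about 5 N. It stopped descending with its rim at z≈53, where fully home is z=50. It then bound at 0.30 N m, and a second nudge after re-gripping bound again at 0.27 N m.
- **Side-camera check:** With the fingers lifted away, the rim's lower edge was at row 181.2. Fully home would be about 182.2 and stopped short about 181.5, so the picture agrees, but by less than a pixel.
- **Final state:** The side view shows the lid top up on the tub floor, near the centre. The jars and the three look-alike lids were within about a pixel of where they started where the cameras could see them. I checked the petri dish, forceps and marker by eye only.

**Disagreements:**
- The lid turned about 43° between the end of its descent and binding, more than the roughly 20° that 1.2 mm of play would give.
- On re-gripping, the fingers met a light contact of about 5 N, which stopped them 0.6 mm high. Neither this nor the extra turn changes the verdict.
- The top view of the tub was blocked by the arm at the end, so the final placing was checked from the side camera only.

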